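Set the second lamp arm of a finds-photography light bar to match the first

ROBOT

A 6-joint arm with a two-finger parallel gripper is mounted at the origin on the work surface. World frame = base frame: x ahead of the robot, y to its left, z up, the work surface at z = 0. Lengths are in m, angles in degrees, forces in N, time in s.
With the tool pointing down it reaches from about 0.375 to 0.9 m from the base axis. Payload 3.1 kg.
Tool frame: the origin (TCP) lies at the very end of the fingers, on their centre line; the grasp point (between the pads) lies 19 mm behind it; z points along the fingers, y is the line along which they close (so a half turn about z gives the same grasp; the last joint's range is limited). The gripper opens to 87 mm and grips with 3 to 60 N. Pads are 19 mm wide; open, the fingers measure 117 mm over their backs; the gripper's body (75 mm by 190 mm) begins 51 mm behind the grasp point.
Start: joints at [56.35, 30.224, 82.088, -0, 67.689, -10.227], TCP at [0.248, 0.573, 0.223] pointing down, gripper open.
Joint ranges: [-176.69, 176.69], [-43.24, 126.21], [12.49, 139.97], [-82, 262], [0, 151.66], [-163.58, 163.58]. Speed limits (degrees/s): [159.86, 159.86, 180, 180, 180, 180].

INTERFACE

Orientations are given as a 3x3 rotation matrix whose columns are the frame's x, y, z axes.
In Python, from rig import bot gives the robot as it stands.
- The arm moves only by the tool move_arm, never from a script. Its argument "increments" is a list of rows, each an object with "xyz": the shift along the tool's x, y, z in mm, a list of three; "roll": the turn about the tool's z in rad; "grip": the opening in per cent of the stroke, from 0 (shut) to 100 (fully open). A call has 1 to 5 rows; each row shifts and turns the commanded pose from where the row before left it, along the tool's axes as they then stand; what a row does not reach is not made up. A row lasts 1/12 s, in which the tool goes at most 41.7 mm and 7.16 degrees, less where a joint would pass 70% of its speed; a pose out of reach is approached as far as the arm can. A call is refused whole if a number of a shift passes 41.7 or a number of a turn 0.125, either way. A call with a gripper value outside its range is refused whole. The fingers move at their own pace and stop on an object; the grip force is fixed at half the most. Time passes only in rows, so rows that do not move let the fingers close. It gives the time, the measured TCP pose, the force, the opening and the grip force at its end, in the units of the state.
- bot.read_state(): the state, without advancing time (a new reading comes with each control period).
- bot.capture(name): name is "scene" or "top"; returns (picture, depth): 384x512x3 uint8, red, green, blue; 384x512 float32, m along the optical axis (not along the pixel's ray), 0 where there is no reading.
- bot.camera_model(name): a dict with "intrinsics" (3x3 intrinsics, pixels), "rvec" (rotation vector, rad) and "tvec" (3), from world to camera coordinates, as OpenCV has them. Camera axes: x right, y down, z forward; pixel columns grow to the right and rows downward; lengths in m; the calibration is good to about 2 mm. A picture is of the moment at which its call begins. camera_model takes no time and is no camera call.
- bot.hand_in(): hands the job in; it is judged then, once.
Trained networks look in the newest picture that a camera, given by its name, has taken for a name from the list of things; names that differ only in an ending like _2 or _b are one class to them, and where a whole thing is asked for, a point or a joint stands for the part that bears it (a point fixed in the world has none). Each returns a list of dicts, best first, with "conf" (0 to 1); they miss things now and then, are a little off and sometimes report something else, mostly with a low value. They report only what shows in the picture. A call takes as long as a camera call.
- bot.spot_in(label, camera): "at" ([x, y, z] in m, in the coordinates of the camera as it stood for that picture, good to about 4 mm: the middle of the surface that is visible of it).
- bot.trace(label, camera): "mask" (384x512 bool, what is visible of it).
The state is a dict: "time_s": time; "joint_positions": joint angles; "qvel": joint speeds; "tau": joint torques, N m; "position": TCP position; "tcp_rot": TCP orientation; "force": force on the tool from outside, world axes, zero at the start; "moment": the same for the moment, N m; "opening": opening from 0.0 (shut) to 1.0 (fully open); "grasp_force": force on a finger pad.
Only numpy, scipy, OpenCV 4.12 (cv2) and the standard library are available. Lean on these libraries where they do the work, as an engineer would, in place of code of your own. Each camera call takes 0.05 s, during which the arm holds its last target. There are 200 camera calls.

TASK

Both lamps of this light bar should stand equally far from its middle post, and the right-hand arm (on the robot's right) is already set. On the left-hand arm pinch in the two spring buttons and slide the sleeve along, pinching them in again where they catch on the way, until both have sprung fully out through the hole that matches the right-hand arm; then let go. Feel for the holes, never force the sleeve against buttons that have sprung out, and leave the pot and the other things on the bench where they are.

Things in the scene. Friction and masses are not known exactly. Their poses are not given: they have to be found in the camera images.
- stand: Light bar: steel foot 170 x 190 mm bolted to the bench, post, clamp block 60 mm wide (top 130 mm up, its knob 156 mm). Origin: middle of the foot's underside. Left arm along this frame's +y, right arm along -y, +x away from the robot. Both tube axes are level, 105 mm above the bench.
- button_mid (a point): Point on the left tube axis midway between the arm's two spring buttons, 105 mm up, 190 mm from the stand's middle; axes as the stand's. The buttons stay at this place when the sleeve slides.
- button_near: Left arm's spring button on the robot's side: a steel dome 12 mm across sticking out level, along the stand's -x, through a hole in the sleeve's side wall, 5 mm proud of it when out (42 mm across both tips). Origin: at button_mid, less the travel.
- button_far: Its twin on the far side, sticking out along +x.
- sleeve: Left sliding sleeve: square dark steel tube 32 x 32 mm, wall 2 mm, along the stand's y, with five evenly spaced pairs of 13.5 mm holes in its side walls, somewhere between 25 and 40 mm apart (feel for them). Origin: tube axis at the middle holes; it reaches 80 mm towards the post and 182 mm outwards from there. Its lamp (top 255 mm up) stands 165 mm out.
- lamp_slide (a joint): Slide of the left sleeve along the stand's +y (m): 0 = buttons in the middle holes (start), positive = drawn out, negative = pushed in; the last holes are two spacings from 0. Stiff: about 13 N of friction. With buttons held flush, about 20 N along the tube slips them under the hole's edge; once out in a hole they stop it dead (play 0.75 mm). Over 10 N of sleeve on a button bends its clip.
- press_near (a joint): How far the button on the robot's side is pressed in (m): 0 sprung fully out, 0.005 flush with the outside of the sleeve, 0.007 wholly under the sleeve's wall. Spring about 1 N when out, 2.5 N when flush; short of the hole it hangs half out.
- press_far (a joint): The same for the button on the far side; the two are independent and alike.
- pot: Bystander: terracotta pot 132 mm high, 128 mm across, on a cork ring 20 mm high; origin at its underside.
- scale_bar: Bystander: photographic scale, white strip 22 x 150 x 6 mm with black checks; origin at the middle of its underside.
- tray: Bystander: open cardboard tray of sherds, 170 x 240 x 55 mm; origin at the middle of its underside.
- brush: Bystander: small brush lying on the bench; origin at the middle of its underside.
- sleeve_end (a point): Centre of the left sleeve's inner end (facing the post), on the tube axis, 80 mm inwards of the sleeve's origin: 110 mm from the stand's middle at the start. Bare aluminium bar (26 mm square) shows between it and the clamp block.
- set_sleeve_end (a point): The same point on the right arm, which is already set and fixed and is built like the left. It stands two holes farther out or two farther in than the middle hole would put it (110 mm from the stand's middle). Its bar was clamped by hand, so its distance is only within 4 mm of the exact mirror image: match it to the nearest hole.

How it is judged (in metres and radians):
At the end, for the whole second after the job is handed in: The left sleeve stands at rest, let go, with both buttons sprung fully out (within 1 mm) through its last pair of holes on the side that matches the right arm: slide more than 55 mm outwards if the right sleeve is set out, more than 55 mm inwards if it is set in (((y of set_sleeve_end in the frame of stand below -0.11 m and value of joint lamp_slide above 0.055 m) or (y of set_sleeve_end in the frame of stand above -0.11 m and value of joint lamp_slide below -0.055 m)) and value of joint each of press_near, press_far below 0.001 m and contact force between the fingers and sleeve below 0.3 N and linear speed of sleeve below 0.01 m/s); the robot touches nothing.
It fails at once if the sleeve is forced against a spring button with more than 10 N (contact force between any of button_near, button_far and sleeve above 10 N).
It fails at once if the pot is moved by more than 10 mm (distance of pot from where it was at the start of the episode above 0.01 m).
It fails at once if the scale bar is moved by more than 15 mm (distance of scale_bar from where it was at the start of the episode above 0.015 m).
It fails at once if the tray is moved by more than 15 mm (distance of tray from where it was at the start of the episode above 0.015 m).
It fails at once if the brush is moved by more than 15 mm (distance of brush from where it was at the start of the episode above 0.015 m).
It also fails if it takes over 51 s, if anything falls off the work surface, if the arm or the gripper's body presses on something with over 40 N, if the wrist force passes 120 N, or if a joint passes its speed limit or range.

## Working session

There is one attempt and no reset: what is moved stays moved. The work goes in short steps, Python scripts to look and compute and a tool call to move; the robot and the scene stay as the last step left them, time stands still between calls to the robot, and variables do not carry over. Pictures are saved under pics/ and viewed, at most 10 in all, crops included, and the job is handed in when it is done.

Besides the shell and the picture viewer there is one more tool, called after "Call:" by a JSON object that holds its "method" and its "body", one argument or row to a line. move_arm: Moves the arm, as the interface text tells. Its arguments: {"type":"object","properties":{"increments":{"type":"array"}},"required":["increments"]}

```bash
mkdir -p pics; ls
cat > h.py <<'E'
import numpy as np, cv2
from rig import bot
def cam(n):
    m=bot.camera_model(n); R=cv2.Rodrigues(np.array(m["rvec"],float))[0]; return np.array(m["intrinsics"]),R,np.array(m["tvec"],float).ravel()
def c2w(n,p):
    K,R,t=cam(n); return R.T@(np.array(p)-t)
def cloud(n,d):
    K,R,t=cam(n); v,u=np.indices(d.shape); P=np.stack([(u-K[0,2])/K[0,0]*d,(v-K[1,2])/K[1,1]*d,d],-1)
    return (P-t)@R
E
python3 - <<'E'
from h import *
s=bot.read_state(); print(s)
for n in ["scene","top"]:
    p,d=bot.capture(n); cv2.imwrite(f"pics/{n}0.png",p[:,:,::-1]); np.savez(f"{n}0.npz",p=p,d=d)
    K,R,t=cam(n); print(n,K.round(1).tolist(),(-R.T@t).round(3),R[2].round(2))
    for l in ["button_near","button_far","sleeve","sleeve_end","set_sleeve_end","stand","pot","tray","scale_bar","brush"]:
        r=bot.spot_in(l,n); print(l,[(round(x["conf"],2),c2w(n,x["at"]).round(3).tolist()) for x in r[:2]])
print(bot.read_state()["time_s"])
E
```

```text
pics
{'time_s': 0.0, 'joint_positions': array([ 5.63517859e+01,  3.02794926e+01,  8.21572036e+01, -8.01506126e-04,
        6.76895759e+01, -1.02271594e+01]), 'qvel': array([-0.0627356 ,  0.11282328,  0.06063795,  0.0320911 ,  0.08064866,
        0.04811325]), 'tau': array([-6.09911531e-04, -4.40040386e+01, -1.76589435e+01,  6.31066924e-02,
        5.83453313e-02, -1.58831922e-04]), 'position': array([0.24798441, 0.57288652, 0.22156146]), 'tcp_rot': array([[-9.17610510e-01,  3.97478914e-01, -1.21036929e-03],
       [ 3.97480577e-01,  9.17608739e-01, -1.84178720e-03],
       [ 3.78573864e-04, -2.17114158e-03, -9.99997571e-01]]), 'force': array([ 0.24114852, -0.38935389,  0.22078859]), 'moment': array([-0.03718024, -0.00437544, -0.01352625]), 'grasp_force': 0.0, 'opening': 1.0010774319312299}
scene [[471.0, 0.0, 251.2], [0.0, 471.0, 188.5], [0.0, 0.0, 1.0]] [ 1.406 -0.287  1.118] [-0.65  0.19 -0.74]
button_near []
button_far []
sleeve [(0.24, [0.539, -0.012, 0.114])]
sleeve_end [(0.79, [0.535, 0.192, 0.132]), (0.33, [0.539, -0.009, 0.119])]
set_sleeve_end [(0.64, [0.536, -0.382, 0.126])]
stand [(0.81, [0.54, -0.011, 0.122]), (0.54, [0.537, 0.188, 0.131])]
pot [(0.65, [0.714, -0.163, 0.121])]
tray [(0.73, [0.267, -0.333, 0.021])]
scale_bar [(0.64, [0.645, 0.032, 0.009])]
brush [(0.5, [0.432, 0.343, 0.018])]
top [[353.1, 0.0, 259.5], [0.0, 353.1, 192.2], [0.0, 0.0, 1.0]] [ 0.39  -0.027  1.228] [ 0.1   0.02 -0.99]
button_near [(0.65, [0.526, 0.174, 0.118])]
button_far [(0.26, [0.37, 0.385, 0.02])]
sleeve [(0.57, [0.525, 0.171, 0.118]), (0.48, [0.638, 0.026, 0.004])]
sleeve_end [(0.61, [0.526, 0.172, 0.119])]
set_sleeve_end [(0.66, [0.532, -0.367, 0.12])]
stand [(0.81, [0.519, -0.071, 0.016])]
pot [(0.75, [0.673, -0.153, 0.141]), (0.36, [0.529, -0.363, 0.122])]
tray [(0.89, [0.286, -0.37, 0.009])]
scale_bar [(0.57, [0.642, 0.029, 0.006])]
brush [(0.78, [0.369, 0.385, 0.023])]
1.1
```

View pics/scene0.png

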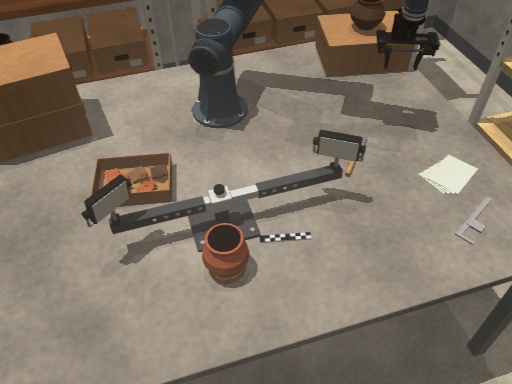

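View pics/top0.png

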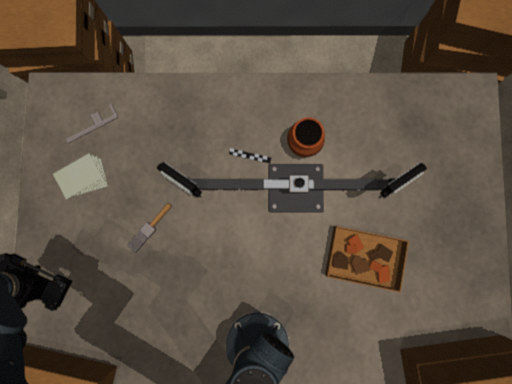

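The right sleeve's inner end (col ~314) sits close to the clamp block (knob at 299,183). The left one ends at col ~264 with bare bar showing, so the right arm looks to be set in. I'll measure the axis, the sleeve ends and the hole spacing.

Run:
```python
from h import *
out=[]
for n in ["top","scene"]:
    z=np.load(n+"0.npz"); P=cloud(n,z["d"]); W=P.reshape(-1,3); C=z["p"].reshape(-1,3).mean(1)
    m=(z["d"].ravel()>0)&(W[:,2]>.108)&(W[:,2]<.128)&(W[:,0]>.46)&(W[:,0]<.6)&(W[:,1]>.08)&(W[:,1]<.26)
    q=W[m]; print(n,m.sum(),"z",np.median(q[:,2]).round(4)); a=np.polyfit(q[:,1],q[:,0],1); print("left line x=",a.round(4),"x at .15",np.polyval(a,.15).round(4))
    m=(z["d"].ravel()>0)&(W[:,2]>.108)&(W[:,2]<.128)&(W[:,0]>.46)&(W[:,0]<.6)&(W[:,1]<-.1)&(W[:,1]>-.3)
    q=W[m]; a=np.polyfit(q[:,1],q[:,0],1); print("right line x=",a.round(4), "at -.2",np.polyval(a,-.2).round(4))
    m=(z["d"].ravel()>0)&(W[:,2]>.138)&(W[:,2]<.165)&(abs(W[:,0]-.53)<.05)&(W[:,1]<.05)&(W[:,1]>-.12)
    print("knob",m.sum(),W[m].mean(0).round(4))
    m=(z["d"].ravel()>0)&(W[:,2]>.121)&(W[:,2]<.138)&(abs(W[:,0]-.53)<.06)&(W[:,1]<.08)&(W[:,1]>-.15)
    print("block",W[m].min(0).round(3),W[m].max(0).round(3),np.median(W[m],0).round(3))
z=np.load("scene0.npz")["p"]; c=z[155:235,105:350,::-1]
cv2.imwrite("pics/c1.png",cv2.resize(c,None,fx=3.2,fy=3.2,interpolation=cv2.INTER_CUBIC))
```

```text
top 380 z 0.1205
left line x= [0.0302 0.5239] x at .15 0.5284
right line x= [-0.0348  0.5195] at -.2 0.5264
knob 14 [ 0.5276 -0.1161  0.1552]
block [ 0.504 -0.149  0.121] [0.552 0.079 0.134] [ 0.526 -0.104  0.127]
scene 532 z 0.1202
left line x= [0.0273 0.5273] x at .15 0.5314
right line x= [0.0769 0.5514] at -.2 0.536
knob 12 [ 0.5306 -0.1175  0.1544]
block [ 0.504 -0.15   0.121] [0.557 0.08  0.136] [ 0.535 -0.105  0.126]
```

View pics/c1.png

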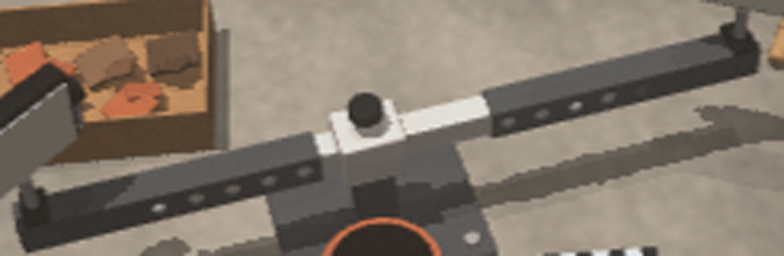

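Crop: the left arm's five holes run (508,122) to (642,90), with the bright button in the middle one at (575,106). On the right arm the button (158,208) is in the outermost hole, so that sleeve is set in and I must slide the left one inwards. Next I project the holes.

Run:
```python
from h import *
K,R,t=cam("scene"); C=-R.T@t
for (u,v) in [(508,122),(541,114),(575,106),(609,98),(642,90),(158,208),(196,199),(232,190),(268,181),(305,172)]:
    p=np.array([105+(u+.5)/3.2-.5,155+(v+.5)/3.2-.5,1]); r=R.T@np.linalg.inv(K)@p
    x=.545
    for _ in range(3):
        s=(x-C[0])/r[0]; q=C+s*r; x=.526+.028*q[1]+.017
    print(q.round(4))
z=np.load("top0.npz"); W=cloud("top",z["d"]).reshape(-1,3); 
for lo,hi in[(.2,.265),(-.1,.05)]:
    pass
# lamp extent
m=(W[:,2]>.15)&(W[:,2]<.27)&(W[:,1]>.1)&(W[:,1]<.33)&(W[:,0]>.4)&(W[:,0]<.65); print("lamp",W[m].min(0).round(3),W[m].max(0).round(3))
# across-profile of top surface at y .06-.09
m=(W[:,2]>.115)&(W[:,2]<.127)&(abs(W[:,1]-.075)<.03)&(abs(W[:,0]-.527)<.04); print("x range",W[m][:,0].min(),W[m][:,0].max())
from scipy.spatial.transform import Rotation
print(bot.read_state()["position"])
```

```text
[ 0.5429 -0.0042  0.1058]
[0.5438 0.0269 0.1068]
[0.5447 0.0592 0.1076]
[0.5456 0.0917 0.1084]
[0.5465 0.1234 0.1095]
[ 0.534  -0.3224  0.0934]
[ 0.5349 -0.2889  0.0943]
[ 0.5358 -0.2569  0.0957]
[ 0.5367 -0.2247  0.0972]
[ 0.5376 -0.1913  0.0984]
lamp [0.476 0.162 0.164] [0.576 0.293 0.259]
x range 0.5130182349643321 0.5425706802289013
[0.24837932 0.5734798  0.22253629]
```

Run:
```python
from h import *
z=np.load("top0.npz")["p"]; c=z[150:225,170:330,::-1]
cv2.imwrite("pics/c2.png",cv2.resize(c,None,fx=5,fy=5,interpolation=cv2.INTER_CUBIC))
```

```text
(no output)
```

View pics/c2.png

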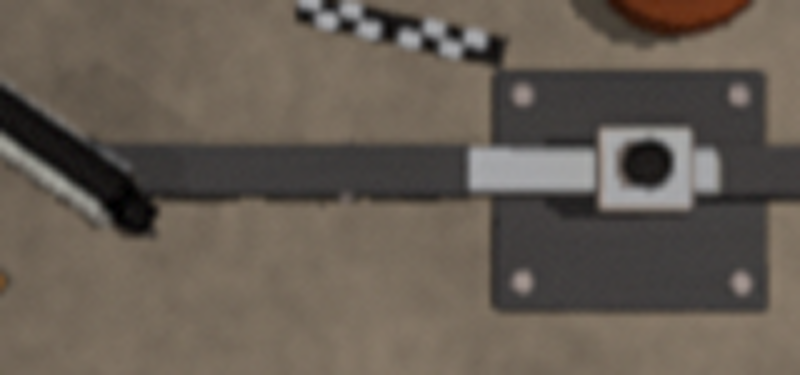

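Crop shows the near button at (347,197), the sleeve end at x=468, the foot from (492,70) to (767,311) and the block from (598,127) to (692,210).

Run:
```python
from h import *
K,R,t=cam("top"); C=-R.T@t
def f(u,v,z):
    p=np.array([170+(u+.5)/5-.5,150+(v+.5)/5-.5,1]); r=R.T@np.linalg.inv(K)@p
    return (C+(z-C[2])/r[2]*r).round(4)
for n,a in dict(foot=[(492,70,.01),(767,72,.01),(767,311,.01),(492,311,.01)],bolts=[(523,95,.012),(740,95,.012),(741,282,.012),(523,282,.012)],block=[(598,127,.13),(692,127,.13),(692,210,.13),(598,210,.13)],end=[(468,146,.121),(468,198,.121)],out=[(200,145,.121),(200,197,.121)],rend=[(720,146,.121),(720,200,.121)],btn=[(347,198,.105)],knob=[(648,163,.156)]).items():
    q=np.array([f(*x) for x in a]); print(n,q[:,:2].tolist(),q.mean(0).round(4))
```

```text
foot [[0.6123, -0.032], [0.6116, -0.2236], [0.4452, -0.2219], [0.4439, -0.0329]] [ 0.5282 -0.1276  0.01  ]
bolts [[0.5943, -0.0537], [0.595, -0.2044], [0.4649, -0.204], [0.4639, -0.0542]] [ 0.5295 -0.1291  0.012 ]
block [[0.5544, -0.0983], [0.5547, -0.1571], [0.5024, -0.1568], [0.5021, -0.0982]] [ 0.5284 -0.1276  0.13  ]
end [[0.5432, -0.0167], [0.5101, -0.0169]] [ 0.5267 -0.0168  0.121 ]
out [[0.543, 0.1534], [0.5098, 0.1527]] [0.5264 0.1531 0.121 ]
rend [[0.544, -0.1757], [0.5097, -0.1754]] [ 0.5268 -0.1755  0.121 ]
btn [[0.5114, 0.0608]] [0.5114 0.0608 0.105 ]
knob [[0.5284, -0.1271]] [ 0.5284 -0.1271  0.156 ]
```

Two measurements agree: stand middle (0.5275, -0.1275), yaw about 0, buttons near (0.527, 0.062), spacing about 32 mm. First I turn the tool so it closes along world x, rising as it turns.

Call:
{"method": "move_arm", "body": {
  "increments": [
    {"xyz": [0,0,-8],"roll": 0.116,"grip": 100},
    {"xyz": [0,0,-8],"roll": 0.116,"grip": 100},
    {"xyz": [0,0,-8],"roll": 0.116,"grip": 100},
    {"xyz": [0,0,-8],"roll": 0.116,"grip": 100},
    {"xyz": [0,0,-8],"roll": 0.116,"grip": 100}
  ]
}}

```text
time_s: 1.52
position: [0.2484, 0.5734, 0.2629]
tcp_rot: [[-0.545, 0.839, -0.0], [0.839, 0.545, -0.0], [-0.0, -0.0, -1.0]]
force: [0.0, 0.3, 0.3]
opening: 1.001
grasp_force: 0.0
```

Call:
{"method": "move_arm", "body": {
  "increments": [
    {"xyz": [0,0,-8],"roll": 0.116,"grip": 100},
    {"xyz": [0,0,-8],"roll": 0.116,"grip": 100},
    {"xyz": [0,0,-8],"roll": 0.116,"grip": 100},
    {"xyz": [0,0,-8],"roll": 0.116,"grip": 100},
    {"xyz": [0,0,-8],"roll": 0.116,"grip": 100}
  ]
}}

```text
time_s: 1.93
position: [0.2484, 0.5734, 0.3029]
tcp_rot: [[0.004, 1.0, -0.0], [1.0, -0.004, -0.0], [-0.0, -0.0, -1.0]]
force: [0.0, -0.9, -0.4]
opening: 1.001
grasp_force: 0.0
```

Call:
{"method": "move_arm", "body": {
  "increments": [
    {"xyz": [-32,17.4,0],"roll": 0,"grip": 100},
    {"xyz": [-32,17.4,0],"roll": 0,"grip": 100},
    {"xyz": [-32,17.4,0],"roll": 0,"grip": 100},
    {"xyz": [-32,17.4,0],"roll": 0,"grip": 100},
    {"xyz": [-32,17.4,0],"roll": 0,"grip": 100}
  ]
}}

```text
time_s: 2.35
position: [0.3361, 0.4122, 0.3027]
tcp_rot: [[-0.003, 1.0, 0.0], [1.0, 0.003, 0.0], [0.0, 0.0, -1.0]]
force: [0.1, 0.3, 0.2]
opening: 1.002
grasp_force: 0.0
```

Call:
{"method": "move_arm", "body": {
  "increments": [
    {"xyz": [-32,17.4,0],"roll": 0,"grip": 100},
    {"xyz": [-32,17.4,0],"roll": 0,"grip": 100},
    {"xyz": [-32,17.4,0],"roll": 0,"grip": 100},
    {"xyz": [-32,17.4,0],"roll": 0,"grip": 100},
    {"xyz": [-32,17.4,0],"roll": 0,"grip": 100}
  ]
}}

```text
time_s: 2.77
position: [0.4236, 0.2523, 0.3028]
tcp_rot: [[-0.002, 1.0, 0.001], [1.0, 0.002, 0.0], [0.0, 0.001, -1.0]]
force: [0.1, -0.1, -0.3]
opening: 0.997
grasp_force: 0.0
```

Call:
{"method": "move_arm", "body": {
  "increments": [
    {"xyz": [-32,17.4,0],"roll": 0,"grip": 100},
    {"xyz": [-32,17.4,0],"roll": 0,"grip": 100},
    {"xyz": [-32,17.4,0],"roll": 0,"grip": 100},
    {"xyz": [-32,17.4,0],"roll": 0,"grip": 100},
    {"xyz": [-32,17.4,0],"roll": 0,"grip": 100}
  ]
}}

```text
time_s: 3.18
position: [0.5109, 0.0923, 0.3028]
tcp_rot: [[-0.002, 1.0, 0.0], [1.0, 0.002, 0.0], [0.0, 0.0, -1.0]]
force: [0.7, 0.7, 0.0]
opening: 1.001
grasp_force: 0.0
```

Call:
{"method": "move_arm", "body": {
  "increments": [
    {"xyz": [-30,16,0],"roll": 0,"grip": 100},
    {"xyz": [0,0,0],"roll": 0,"grip": 100},
    {"xyz": [0,0,35],"roll": 0,"grip": 100},
    {"xyz": [0,0,35],"roll": 0,"grip": 100},
    {"xyz": [0,0,35],"roll": 0,"grip": 100}
  ]
}}

```text
time_s: 3.6
position: [0.5269, 0.0639, 0.1972]
tcp_rot: [[-0.001, 1.0, 0.003], [1.0, 0.001, -0.0], [-0.0, 0.003, -1.0]]
force: [0.6, -0.1, -0.2]
opening: 1.003
grasp_force: 0.0
```

Call:
{"method": "move_arm", "body": {
  "increments": [
    {"xyz": [0,0,30],"roll": 0,"grip": 100},
    {"xyz": [0,0,30],"roll": 0,"grip": 100},
    {"xyz": [0,0,30],"roll": 0,"grip": 100},
    {"xyz": [0,0,21],"roll": 0,"grip": 100},
    {"xyz": [0,0,0],"roll": 0,"grip": 100}
  ]
}}

```text
time_s: 4.02
position: [0.5232, 0.0646, 0.0828]
tcp_rot: [[-0.002, 1.0, -0.009], [1.0, 0.002, 0.001], [0.001, -0.009, -1.0]]
force: [0.0, 0.3, 0.6]
opening: 1.002
grasp_force: 0.0
```

Run:
```python
from h import *
ims=[]
p,d=bot.capture("scene"); a=cv2.resize(p[130:230,200:370,::-1],None,fx=3.4,fy=3.4,interpolation=cv2.INTER_CUBIC)
p,d=bot.capture("top"); b=cv2.resize(p[140:220,170:340,::-1],None,fx=3.4,fy=3.4,interpolation=cv2.INTER_CUBIC)
cv2.imwrite("pics/g1.png",np.vstack([a,b])[:600])
s=bot.read_state(); print(s["position"],s["force"])
```

```text
[0.52618143 0.06433197 0.08635176] [0.841427   0.39902082 0.03538553]
```

View pics/g1.png

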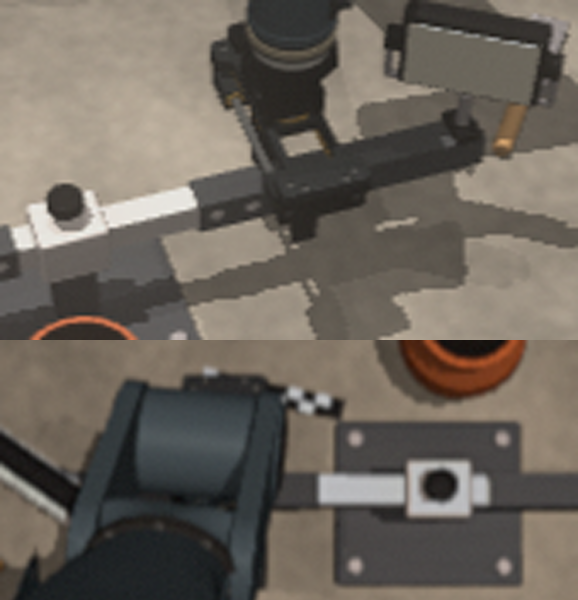

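Scene crop: the fingers straddle the sleeve at the middle hole (finger at 303,210), nothing else touched. Now I close on the buttons.

Call:
{"method": "move_arm", "body": {
  "increments": [
    {"xyz": [0,0,0],"roll": 0,"grip": 0},
    {"xyz": [0,0,0],"roll": 0,"grip": 0},
    {"xyz": [0,0,0],"roll": 0,"grip": 0},
    {"xyz": [0,0,0],"roll": 0,"grip": 0},
    {"xyz": [0,0,0],"roll": 0,"grip": 0}
  ]
}}

```text
time_s: 4.53
position: [0.5269, 0.064, 0.0875]
tcp_rot: [[-0.002, 1.0, 0.002], [1.0, 0.002, -0.0], [-0.0, 0.002, -1.0]]
force: [-0.5, -0.6, 0.9]
opening: 0.705
grasp_force: 0.0
```

Call:
{"method": "move_arm", "body": {
  "increments": [
    {"xyz": [0,0,0],"roll": 0,"grip": 0},
    {"xyz": [0,0,0],"roll": 0,"grip": 0},
    {"xyz": [0,0,0],"roll": 0,"grip": 0}
  ]
}}

```text
time_s: 4.78
position: [0.5268, 0.064, 0.0867]
tcp_rot: [[-0.002, 1.0, 0.001], [1.0, 0.002, -0.0], [-0.0, 0.001, -1.0]]
force: [1.2, 0.5, -0.3]
opening: 0.477
grasp_force: 0.7
```

Call:
{"method": "move_arm", "body": {
  "increments": [
    {"xyz": [0,0,0],"roll": 0,"grip": 0},
    {"xyz": [0,0,0],"roll": 0,"grip": 0},
    {"xyz": [0,0,0],"roll": 0,"grip": 0},
    {"xyz": [0,0,0],"roll": 0,"grip": 0},
    {"xyz": [0,0,0],"roll": 0,"grip": 0}
  ]
}}

```text
time_s: 5.2
position: [0.5283, 0.064, 0.0868]
tcp_rot: [[-0.002, 1.0, 0.004], [1.0, 0.002, -0.0], [-0.0, 0.004, -1.0]]
force: [5.9, 0.9, -1.8]
opening: 0.366
grasp_force: 30.0
```

Both pads are on the sleeve (31.8 mm) with the buttons flush. I slide inwards gently.

Call:
{"method": "move_arm", "body": {
  "increments": [
    {"xyz": [-1,1,0],"roll": 0,"grip": 0},
    {"xyz": [-1,0,0],"roll": 0,"grip": 0},
    {"xyz": [-1,0,0],"roll": 0,"grip": 0}
  ]
}}

```text
time_s: 5.45
position: [0.5283, 0.0639, 0.0868]
tcp_rot: [[0.001, 1.0, 0.002], [1.0, -0.001, 0.005], [0.005, 0.002, -1.0]]
force: [4.8, 14.6, -0.4]
opening: 0.366
grasp_force: 30.0
```

Call:
{"method": "move_arm", "body": {
  "increments": [
    {"xyz": [-1,0,0],"roll": 0,"grip": 0},
    {"xyz": [-1,0,0],"roll": 0,"grip": 0}
  ]
}}

```text
time_s: 5.62
position: [0.5283, 0.063, 0.0867]
tcp_rot: [[0.001, 1.0, 0.003], [1.0, -0.001, 0.006], [0.006, 0.003, -1.0]]
force: [5.3, 16.2, -1.6]
opening: 0.36
grasp_force: 30.0
```

Call:
{"method": "move_arm", "body": {
  "increments": [
    {"xyz": [-1,0,0],"roll": 0,"grip": 0},
    {"xyz": [-1,0,0],"roll": 0,"grip": 0}
  ]
}}

```text
time_s: 5.78
position: [0.5283, 0.0612, 0.0867]
tcp_rot: [[0.0, 1.0, 0.003], [1.0, -0.0, 0.006], [0.006, 0.003, -1.0]]
force: [4.9, 16.5, -0.6]
opening: 0.364
grasp_force: 30.0
```

Call:
{"method": "move_arm", "body": {
  "increments": [
    {"xyz": [-1,0,0],"roll": 0,"grip": 0},
    {"xyz": [-1,0,0],"roll": 0,"grip": 0}
  ]
}}

```text
time_s: 5.95
position: [0.5283, 0.0597, 0.0867]
tcp_rot: [[0.001, 1.0, 0.003], [1.0, -0.001, 0.007], [0.007, 0.003, -1.0]]
force: [5.8, 19.4, -0.6]
opening: 0.364
grasp_force: 30.0
```

Call:
{"method": "move_arm", "body": {
  "increments": [
    {"xyz": [-1,0,0],"roll": 0,"grip": 0},
    {"xyz": [-1,0,0],"roll": 0,"grip": 0},
    {"xyz": [-1,0,0],"roll": 0,"grip": 0}
  ]
}}

```text
time_s: 6.2
position: [0.5283, 0.057, 0.0868]
tcp_rot: [[0.001, 1.0, 0.003], [1.0, -0.001, 0.008], [0.008, 0.003, -1.0]]
force: [4.8, 17.8, -0.4]
opening: 0.361
grasp_force: 30.0
```

Call:
{"method": "move_arm", "body": {
  "increments": [
    {"xyz": [-1,0,0],"roll": 0,"grip": 0},
    {"xyz": [-1,0,0],"roll": 0,"grip": 0},
    {"xyz": [-1,0,0],"roll": 0,"grip": 0}
  ]
}}

```text
time_s: 6.45
position: [0.5283, 0.0532, 0.0867]
tcp_rot: [[0.0, 1.0, 0.003], [1.0, -0.0, 0.006], [0.006, 0.003, -1.0]]
force: [5.7, 15.9, -1.7]
opening: 0.366
grasp_force: 30.0
```

Call:
{"method": "move_arm", "body": {
  "increments": [
    {"xyz": [-1.2,0,0],"roll": 0,"grip": 0},
    {"xyz": [-1.2,0,0],"roll": 0,"grip": 0},
    {"xyz": [-1.2,0,0],"roll": 0,"grip": 0},
    {"xyz": [-1.2,0,0],"roll": 0,"grip": 0},
    {"xyz": [-1.2,0,0],"roll": 0,"grip": 0}
  ]
}}

```text
time_s: 6.87
position: [0.5284, 0.0472, 0.0868]
tcp_rot: [[0.0, 1.0, 0.003], [1.0, -0.0, 0.006], [0.006, 0.003, -1.0]]
force: [5.9, 16.3, -2.1]
opening: 0.365
grasp_force: 30.0
```

Call:
{"method": "move_arm", "body": {
  "increments": [
    {"xyz": [-1.2,0,0],"roll": 0,"grip": 0},
    {"xyz": [-1.2,0,0],"roll": 0,"grip": 0},
    {"xyz": [-1.2,0,0],"roll": 0,"grip": 0},
    {"xyz": [-1.2,0,0],"roll": 0,"grip": 0},
    {"xyz": [-1.2,0,0],"roll": 0,"grip": 0}
  ]
}}

```text
time_s: 7.28
position: [0.5284, 0.0412, 0.0867]
tcp_rot: [[0.001, 1.0, 0.003], [1.0, -0.001, 0.006], [0.006, 0.003, -1.0]]
force: [6.2, 16.2, -0.8]
opening: 0.361
grasp_force: 30.0
```

Run:
```python
from h import *
p,d=bot.capture("scene"); a=cv2.resize(p[150:230,190:360,::-1],None,fx=4.5,fy=4.5,interpolation=cv2.INTER_CUBIC)
cv2.imwrite("pics/g2.png",a)
s=bot.read_state(); print(s["position"],s["force"])
```

```text
[0.52836255 0.04080835 0.08675138] [ 4.70175292 14.1918882  -0.68486773]
```

View pics/g2.png

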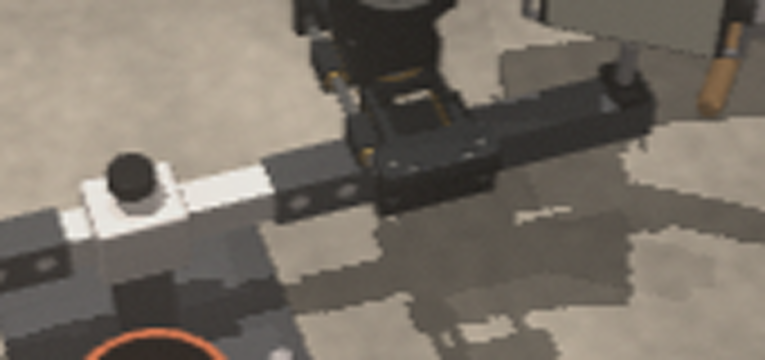

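The sleeve follows the gripper: its inner end is now at (272,170) in this crop and the bare bar is shorter. I'll creep on and feel for the hole near y≈0.032.

Call:
{"method": "move_arm", "body": {
  "increments": [
    {"xyz": [-1,0,0],"roll": 0,"grip": 0},
    {"xyz": [-1,0,0],"roll": 0,"grip": 0},
    {"xyz": [-1,0,0],"roll": 0,"grip": 0},
    {"xyz": [-1,0,0],"roll": 0,"grip": 0},
    {"xyz": [-0.6,0,0],"roll": 0,"grip": 0}
  ]
}}

```text
time_s: 7.75
position: [0.5284, 0.036, 0.0867]
tcp_rot: [[0.0, 1.0, 0.002], [1.0, -0.0, 0.005], [0.005, 0.002, -1.0]]
force: [5.4, 14.1, -0.9]
opening: 0.365
grasp_force: 30.0
```

Call:
{"method": "move_arm", "body": {
  "increments": [
    {"xyz": [-0.5,0,0],"roll": 0,"grip": 0},
    {"xyz": [-0.5,0,0],"roll": 0,"grip": 0}
  ]
}}

```text
time_s: 7.92
position: [0.5284, 0.0345, 0.0868]
tcp_rot: [[-0.0, 1.0, 0.002], [1.0, 0.0, 0.005], [0.005, 0.002, -1.0]]
force: [4.7, 10.5, -1.3]
opening: 0.365
grasp_force: 30.0
```

Call:
{"method": "move_arm", "body": {
  "increments": [
    {"xyz": [-0.5,0,0],"roll": 0,"grip": 0},
    {"xyz": [-0.5,0,0],"roll": 0,"grip": 0}
  ]
}}

```text
time_s: 8.08
position: [0.5284, 0.0328, 0.0868]
tcp_rot: [[-0.001, 1.0, 0.002], [1.0, 0.001, 0.003], [0.003, 0.002, -1.0]]
force: [3.6, 9.2, -0.4]
opening: 0.361
grasp_force: 30.0
```

Call:
{"method": "move_arm", "body": {
  "increments": [
    {"xyz": [-0.4,0,0],"roll": 0,"grip": 0},
    {"xyz": [0,0,0],"roll": 0,"grip": 0}
  ]
}}

```text
time_s: 8.25
position: [0.5284, 0.0323, 0.0867]
tcp_rot: [[-0.0, 1.0, 0.002], [1.0, 0.0, 0.004], [0.004, 0.002, -1.0]]
force: [3.8, 8.6, -1.1]
opening: 0.363
grasp_force: 30.0
```

Call:
{"method": "move_arm", "body": {
  "increments": [
    {"xyz": [-0.4,0,0],"roll": 0,"grip": 0},
    {"xyz": [0,0,0],"roll": 0,"grip": 0}
  ]
}}

```text
time_s: 8.42
position: [0.5284, 0.0322, 0.0868]
tcp_rot: [[-0.0, 1.0, 0.002], [1.0, 0.0, 0.004], [0.004, 0.002, -1.0]]
force: [5.5, 10.3, -0.8]
opening: 0.362
grasp_force: 30.0
```

Call:
{"method": "move_arm", "body": {
  "increments": [
    {"xyz": [-0.4,0,0],"roll": 0,"grip": 0},
    {"xyz": [0,0,0],"roll": 0,"grip": 0}
  ]
}}

```text
time_s: 8.58
position: [0.5284, 0.0321, 0.0867]
tcp_rot: [[-0.0, 1.0, 0.002], [1.0, 0.0, 0.005], [0.005, 0.002, -1.0]]
force: [5.5, 11.0, -0.3]
opening: 0.363
grasp_force: 30.0
```

Call:
{"method": "move_arm", "body": {
  "increments": [
    {"xyz": [-0.5,0,0],"roll": 0,"grip": 0},
    {"xyz": [0,0,0],"roll": 0,"grip": 0}
  ]
}}

```text
time_s: 8.75
position: [0.5284, 0.0319, 0.0867]
tcp_rot: [[0.0, 1.0, 0.002], [1.0, -0.0, 0.005], [0.005, 0.002, -1.0]]
force: [4.7, 12.1, -0.8]
opening: 0.364
grasp_force: 30.0
```

Call:
{"method": "move_arm", "body": {
  "increments": [
    {"xyz": [-0.5,0,0],"roll": 0,"grip": 0},
    {"xyz": [0,0,0],"roll": 0,"grip": 0}
  ]
}}

```text
time_s: 8.92
position: [0.5284, 0.0315, 0.0868]
tcp_rot: [[0.0, 1.0, 0.002], [1.0, -0.0, 0.005], [0.005, 0.002, -1.0]]
force: [5.7, 13.0, -0.5]
opening: 0.358
grasp_force: 30.0
```

Call:
{"method": "move_arm", "body": {
  "increments": [
    {"xyz": [-0.4,0,0],"roll": 0,"grip": 0},
    {"xyz": [0,0,0],"roll": 0,"grip": 0}
  ]
}}

```text
time_s: 9.08
position: [0.5284, 0.0311, 0.0867]
tcp_rot: [[0.0, 1.0, 0.002], [1.0, -0.0, 0.005], [0.005, 0.002, -1.0]]
force: [4.6, 13.0, -0.2]
opening: 0.361
grasp_force: 30.0
```

Call:
{"method": "move_arm", "body": {
  "increments": [
    {"xyz": [-0.4,0,0],"roll": 0,"grip": 0},
    {"xyz": [0,0,0],"roll": 0,"grip": 0}
  ]
}}

```text
time_s: 9.25
position: [0.5284, 0.0308, 0.0868]
tcp_rot: [[0.0, 1.0, 0.002], [1.0, -0.0, 0.005], [0.005, 0.002, -1.0]]
force: [5.6, 12.9, -0.9]
opening: 0.361
grasp_force: 30.0
```

Call:
{"method": "move_arm", "body": {
  "increments": [
    {"xyz": [-0.4,0,0],"roll": 0,"grip": 0},
    {"xyz": [0,0,0],"roll": 0,"grip": 0}
  ]
}}

```text
time_s: 9.42
position: [0.5284, 0.0304, 0.0867]
tcp_rot: [[0.0, 1.0, 0.002], [1.0, -0.0, 0.005], [0.005, 0.002, -1.0]]
force: [5.7, 13.7, -1.9]
opening: 0.361
grasp_force: 30.0
```

Call:
{"method": "move_arm", "body": {
  "increments": [
    {"xyz": [-0.4,0,0],"roll": 0,"grip": 0},
    {"xyz": [0,0,0],"roll": 0,"grip": 0}
  ]
}}

```text
time_s: 9.58
position: [0.5284, 0.0303, 0.0868]
tcp_rot: [[0.0, 1.0, 0.003], [1.0, -0.0, 0.006], [0.006, 0.003, -1.0]]
force: [5.5, 13.1, -1.2]
opening: 0.367
grasp_force: 30.0
```

Call:
{"method": "move_arm", "body": {
  "increments": [
    {"xyz": [-0.4,0,0],"roll": 0,"grip": 0},
    {"xyz": [0,0,0],"roll": 0,"grip": 0}
  ]
}}

```text
time_s: 9.75
position: [0.5284, 0.0302, 0.0868]
tcp_rot: [[0.0, 1.0, 0.003], [1.0, -0.001, 0.006], [0.006, 0.003, -1.0]]
force: [5.9, 14.8, -1.5]
opening: 0.363
grasp_force: 30.0
```

It stopped dead (13.1 to 14.8 N with no motion), so the first hole has caught at about 33 mm of travel. I relax, open, go back and pinch again.

Call:
{"method": "move_arm", "body": {
  "increments": [
    {"xyz": [3,0,0],"roll": 0,"grip": 0},
    {"xyz": [0,0,0],"roll": 0,"grip": 70},
    {"xyz": [0,0,0],"roll": 0,"grip": 70},
    {"xyz": [0,0,0],"roll": 0,"grip": 70},
    {"xyz": [0,0,0],"roll": 0,"grip": 70}
  ]
}}

```text
time_s: 10.17
position: [0.5261, 0.0291, 0.0863]
tcp_rot: [[-0.002, 1.0, -0.003], [1.0, 0.002, 0.0], [0.0, -0.003, -1.0]]
force: [0.3, -0.7, -0.8]
opening: 0.586
grasp_force: 0.0
```

Call:
{"method": "move_arm", "body": {
  "increments": [
    {"xyz": [0,0,0],"roll": 0,"grip": 70},
    {"xyz": [0,0,0],"roll": 0,"grip": 70}
  ]
}}

```text
time_s: 10.33
position: [0.527, 0.029, 0.0864]
tcp_rot: [[-0.002, 1.0, -0.001], [1.0, 0.002, 0.0], [0.0, -0.001, -1.0]]
force: [-0.4, -0.0, 0.0]
opening: 0.678
grasp_force: 0.0
```

Call:
{"method": "move_arm", "body": {
  "increments": [
    {"xyz": [12,1,0],"roll": 0,"grip": 70},
    {"xyz": [12,0,0],"roll": 0,"grip": 70},
    {"xyz": [11,0,0],"roll": 0,"grip": 70},
    {"xyz": [0,0,0],"roll": 0,"grip": 70},
    {"xyz": [0,0,0],"roll": 0,"grip": 0}
  ]
}}

```text
time_s: 10.75
position: [0.5282, 0.0655, 0.0865]
tcp_rot: [[-0.005, 1.0, -0.0], [1.0, 0.005, -0.0], [-0.0, -0.0, -1.0]]
force: [-0.9, 0.8, 0.3]
opening: 0.674
grasp_force: 0.0
```

Call:
{"method": "move_arm", "body": {
  "increments": [
    {"xyz": [0,0,0],"roll": 0,"grip": 0},
    {"xyz": [0,0,0],"roll": 0,"grip": 0},
    {"xyz": [0,0,0],"roll": 0,"grip": 0}
  ]
}}

```text
time_s: 11.0
position: [0.5285, 0.064, 0.0865]
tcp_rot: [[-0.002, 1.0, 0.0], [1.0, 0.002, -0.0], [-0.0, 0.0, -1.0]]
force: [0.9, -0.3, -0.9]
opening: 0.481
grasp_force: 0.5
```

Call:
{"method": "move_arm", "body": {
  "increments": [
    {"xyz": [0,0,0],"roll": 0,"grip": 0}
  ]
}}

```text
time_s: 11.08
position: [0.5284, 0.064, 0.0865]
tcp_rot: [[-0.001, 1.0, -0.0], [1.0, 0.001, 0.0], [0.0, -0.0, -1.0]]
force: [0.3, 1.3, -0.4]
opening: 0.404
grasp_force: 1.8
```

Call:
{"method": "move_arm", "body": {
  "increments": [
    {"xyz": [0,0,0],"roll": 0,"grip": 0},
    {"xyz": [0,0,0],"roll": 0,"grip": 0},
    {"xyz": [0,0,0],"roll": 0,"grip": 0}
  ]
}}

```text
time_s: 11.33
position: [0.5283, 0.064, 0.0865]
tcp_rot: [[-0.002, 1.0, -0.0], [1.0, 0.002, -0.0], [-0.0, -0.0, -1.0]]
force: [-1.4, 0.2, 1.1]
opening: 0.362
grasp_force: 30.0
```

The pads met the domes at 41.8 mm across, so both were fully out, and they are now flush again. Second leg.

Call:
{"method": "move_arm", "body": {
  "increments": [
    {"xyz": [-1,0,0],"roll": 0,"grip": 0},
    {"xyz": [-1,0,0],"roll": 0,"grip": 0},
    {"xyz": [-1,0,0],"roll": 0,"grip": 0}
  ]
}}

```text
time_s: 11.58
position: [0.5283, 0.0639, 0.0865]
tcp_rot: [[0.0, 1.0, 0.0], [1.0, -0.0, 0.005], [0.005, 0.0, -1.0]]
force: [0.9, 13.5, -0.4]
opening: 0.364
grasp_force: 30.0
```

Call:
{"method": "move_arm", "body": {
  "increments": [
    {"xyz": [-1,0,0],"roll": 0,"grip": 0},
    {"xyz": [-1,0,0],"roll": 0,"grip": 0}
  ]
}}

```text
time_s: 11.75
position: [0.5283, 0.0632, 0.0865]
tcp_rot: [[0.001, 1.0, 0.0], [1.0, -0.001, 0.007], [0.007, 0.0, -1.0]]
force: [1.3, 16.1, 1.6]
opening: 0.363
grasp_force: 30.0
```

Call:
{"method": "move_arm", "body": {
  "increments": [
    {"xyz": [-1,0,0],"roll": 0,"grip": 0},
    {"xyz": [-1,0,0],"roll": 0,"grip": 0}
  ]
}}

```text
time_s: 11.92
position: [0.5283, 0.0617, 0.0865]
tcp_rot: [[0.001, 1.0, 0.0], [1.0, -0.001, 0.007], [0.007, 0.0, -1.0]]
force: [2.4, 18.2, -0.7]
opening: 0.367
grasp_force: 30.0
```

Call:
{"method": "move_arm", "body": {
  "increments": [
    {"xyz": [-1,0,0],"roll": 0,"grip": 0},
    {"xyz": [-1,0,0],"roll": 0,"grip": 0},
    {"xyz": [-1,0,0],"roll": 0,"grip": 0}
  ]
}}

```text
time_s: 12.17
position: [0.5283, 0.0596, 0.0865]
tcp_rot: [[0.001, 1.0, 0.001], [1.0, -0.001, 0.009], [0.009, 0.001, -1.0]]
force: [1.5, 19.4, 0.0]
opening: 0.362
grasp_force: 30.0
```

Call:
{"method": "move_arm", "body": {
  "increments": [
    {"xyz": [-1,0,0],"roll": 0,"grip": 0},
    {"xyz": [-1,0,0],"roll": 0,"grip": 0},
    {"xyz": [-1,0,0],"roll": 0,"grip": 0}
  ]
}}

```text
time_s: 12.42
position: [0.5283, 0.0555, 0.0865]
tcp_rot: [[0.0, 1.0, 0.0], [1.0, -0.0, 0.007], [0.007, 0.0, -1.0]]
force: [0.9, 15.8, 0.4]
opening: 0.361
grasp_force: 30.0
```

Call:
{"method": "move_arm", "body": {
  "increments": [
    {"xyz": [-1.2,0,0],"roll": 0,"grip": 0},
    {"xyz": [-1.2,0,0],"roll": 0,"grip": 0},
    {"xyz": [-1.2,0,0],"roll": 0,"grip": 0},
    {"xyz": [-1.2,0,0],"roll": 0,"grip": 0},
    {"xyz": [-1.2,0,0],"roll": 0,"grip": 0}
  ]
}}

```text
time_s: 12.83
position: [0.5283, 0.0494, 0.0865]
tcp_rot: [[0.001, 1.0, 0.0], [1.0, -0.001, 0.007], [0.007, 0.0, -1.0]]
force: [1.6, 16.4, -0.0]
opening: 0.363
grasp_force: 30.0
```

Call:
{"method": "move_arm", "body": {
  "increments": [
    {"xyz": [-1.2,0,0],"roll": 0,"grip": 0},
    {"xyz": [-1.2,0,0],"roll": 0,"grip": 0},
    {"xyz": [-1.2,0,0],"roll": 0,"grip": 0},
    {"xyz": [-1.2,0,0],"roll": 0,"grip": 0},
    {"xyz": [-1.2,0,0],"roll": 0,"grip": 0}
  ]
}}

```text
time_s: 13.25
position: [0.5284, 0.0434, 0.0865]
tcp_rot: [[0.001, 1.0, 0.0], [1.0, -0.001, 0.007], [0.007, 0.0, -1.0]]
force: [1.7, 15.0, 0.4]
opening: 0.361
grasp_force: 30.0
```

Call:
{"method": "move_arm", "body": {
  "increments": [
    {"xyz": [-1.2,0,0],"roll": 0,"grip": 0},
    {"xyz": [-1.2,0,0],"roll": 0,"grip": 0},
    {"xyz": [-1.2,0,0],"roll": 0,"grip": 0},
    {"xyz": [-1.2,0,0],"roll": 0,"grip": 0},
    {"xyz": [-1,0,0],"roll": 0,"grip": 0}
  ]
}}

```text
time_s: 13.67
position: [0.5284, 0.037, 0.0865]
tcp_rot: [[0.0, 1.0, 0.0], [1.0, -0.0, 0.005], [0.005, 0.0, -1.0]]
force: [0.5, 12.0, 1.0]
opening: 0.36
grasp_force: 30.0
```

Call:
{"method": "move_arm", "body": {
  "increments": [
    {"xyz": [-0.5,0,0],"roll": 0,"grip": 0},
    {"xyz": [-0.5,0,0],"roll": 0,"grip": 0},
    {"xyz": [-0.5,0,0],"roll": 0,"grip": 0},
    {"xyz": [-0.5,0,0],"roll": 0,"grip": 0}
  ]
}}

```text
time_s: 14.0
position: [0.5284, 0.0339, 0.0865]
tcp_rot: [[-0.0, 1.0, 0.0], [1.0, 0.0, 0.004], [0.004, 0.0, -1.0]]
force: [1.5, 10.0, 0.3]
opening: 0.367
grasp_force: 30.0
```

Call:
{"method": "move_arm", "body": {
  "increments": [
    {"xyz": [-0.5,0,0],"roll": 0,"grip": 0},
    {"xyz": [0,0,0],"roll": 0,"grip": 0}
  ]
}}

```text
time_s: 14.17
position: [0.5284, 0.0338, 0.0865]
tcp_rot: [[-0.0, 1.0, 0.0], [1.0, 0.0, 0.005], [0.005, 0.0, -1.0]]
force: [0.4, 10.7, 0.7]
opening: 0.365
grasp_force: 30.0
```

Call:
{"method": "move_arm", "body": {
  "increments": [
    {"xyz": [-0.5,0,0],"roll": 0,"grip": 0},
    {"xyz": [0,0,0],"roll": 0,"grip": 0}
  ]
}}

```text
time_s: 14.33
position: [0.5284, 0.0336, 0.0865]
tcp_rot: [[0.0, 1.0, 0.0], [1.0, -0.0, 0.005], [0.005, 0.0, -1.0]]
force: [1.8, 12.5, -0.1]
opening: 0.367
grasp_force: 30.0
```

Call:
{"method": "move_arm", "body": {
  "increments": [
    {"xyz": [-0.5,0,0],"roll": 0,"grip": 0},
    {"xyz": [0,0,0],"roll": 0,"grip": 0}
  ]
}}

```text
time_s: 14.5
position: [0.5284, 0.0332, 0.0865]
tcp_rot: [[0.0, 1.0, 0.0], [1.0, -0.0, 0.005], [0.005, 0.0, -1.0]]
force: [0.8, 12.5, 0.3]
opening: 0.367
grasp_force: 30.0
```

Call:
{"method": "move_arm", "body": {
  "increments": [
    {"xyz": [-0.5,0,0],"roll": 0,"grip": 0},
    {"xyz": [0,0,0],"roll": 0,"grip": 0}
  ]
}}

```text
time_s: 14.67
position: [0.5284, 0.0327, 0.0865]
tcp_rot: [[0.0, 1.0, 0.0], [1.0, -0.0, 0.005], [0.005, 0.0, -1.0]]
force: [1.5, 12.9, 0.9]
opening: 0.365
grasp_force: 30.0
```

Call:
{"method": "move_arm", "body": {
  "increments": [
    {"xyz": [-0.4,0,0],"roll": 0,"grip": 0},
    {"xyz": [0,0,0],"roll": 0,"grip": 0}
  ]
}}

```text
time_s: 14.83
position: [0.5284, 0.0324, 0.0866]
tcp_rot: [[0.0, 1.0, 0.0], [1.0, -0.0, 0.005], [0.005, 0.0, -1.0]]
force: [2.2, 12.3, 0.9]
opening: 0.363
grasp_force: 30.0
```

This is the second hole's play zone, at the same signature as the first. I relax, let go, then feel the buttons lightly.

Call:
{"method": "move_arm", "body": {
  "increments": [
    {"xyz": [2.4,0,0],"roll": 0,"grip": 0},
    {"xyz": [0,0,0],"roll": 0,"grip": 70},
    {"xyz": [0,0,0],"roll": 0,"grip": 70},
    {"xyz": [0,0,0],"roll": 0,"grip": 70},
    {"xyz": [0,0,0],"roll": 0,"grip": 70}
  ]
}}

```text
time_s: 15.25
position: [0.5286, 0.031, 0.0865]
tcp_rot: [[-0.002, 1.0, 0.0], [1.0, 0.002, -0.0], [-0.0, 0.0, -1.0]]
force: [-0.3, 0.1, 0.7]
opening: 0.58
grasp_force: 0.0
```

Call:
{"method": "move_arm", "body": {
  "increments": [
    {"xyz": [0,0,0],"roll": 0,"grip": 70},
    {"xyz": [11,0,0],"roll": 0,"grip": 70},
    {"xyz": [11,0,0],"roll": 0,"grip": 70},
    {"xyz": [9,0,0],"roll": 0,"grip": 70},
    {"xyz": [0,0,0],"roll": 0,"grip": 70}
  ]
}}

```text
time_s: 15.67
position: [0.528, 0.0647, 0.0865]
tcp_rot: [[-0.004, 1.0, -0.0], [1.0, 0.004, 0.001], [0.001, -0.0, -1.0]]
force: [-0.5, -0.4, -0.9]
opening: 0.697
grasp_force: 0.0
```

Call:
{"method": "move_arm", "body": {
  "increments": [
    {"xyz": [0,0,0],"roll": 0,"grip": 46},
    {"xyz": [0,0,0],"roll": 0,"grip": 46},
    {"xyz": [0,0,0],"roll": 0,"grip": 46},
    {"xyz": [0,0,0],"roll": 0,"grip": 46},
    {"xyz": [0,0,0],"roll": 0,"grip": 46}
  ]
}}

```text
time_s: 16.08
position: [0.5284, 0.0622, 0.0865]
tcp_rot: [[-0.001, 1.0, -0.0], [1.0, 0.001, -0.0], [-0.0, -0.0, -1.0]]
force: [-1.2, 0.4, -0.8]
opening: 0.476
grasp_force: 0.6
```

Call:
{"method": "move_arm", "body": {
  "increments": [
    {"xyz": [0,0,0],"roll": 0,"grip": 46},
    {"xyz": [0,0,0],"roll": 0,"grip": 46}
  ]
}}

```text
time_s: 16.25
position: [0.5285, 0.0622, 0.0866]
tcp_rot: [[-0.002, 1.0, 0.0], [1.0, 0.002, -0.0], [-0.0, 0.0, -1.0]]
force: [0.3, 1.1, 0.5]
opening: 0.465
grasp_force: 1.2
```

Call:
{"method": "move_arm", "body": {
  "increments": [
    {"xyz": [0,0,0],"roll": 0,"grip": 80},
    {"xyz": [0,0,0],"roll": 0,"grip": 80},
    {"xyz": [0,0,0],"roll": 0,"grip": 80},
    {"xyz": [0,0,0],"roll": 0,"grip": 80},
    {"xyz": [0,0,0],"roll": 0,"grip": 80}
  ]
}}

```text
time_s: 16.67
position: [0.5284, 0.0624, 0.0866]
tcp_rot: [[-0.002, 1.0, 0.0], [1.0, 0.002, 0.0], [0.0, 0.0, -1.0]]
force: [0.2, -0.1, 0.8]
opening: 0.745
grasp_force: 0.0
```

Call:
{"method": "move_arm", "body": {
  "increments": [
    {"xyz": [-15,0,0],"roll": 0,"grip": 80},
    {"xyz": [-15,0,0],"roll": 0,"grip": 80},
    {"xyz": [-15,0,0],"roll": 0,"grip": 80},
    {"xyz": [0,0,-15],"roll": 0,"grip": 80},
    {"xyz": [0,0,-30],"roll": 0,"grip": 80}
  ]
}}

```text
time_s: 17.08
position: [0.526, 0.0169, 0.1292]
tcp_rot: [[-0.0, 1.0, -0.008], [1.0, 0.0, 0.001], [0.001, -0.008, -1.0]]
force: [0.1, 0.8, -0.5]
opening: 0.798
grasp_force: 0.0
```

Call:
{"method": "move_arm", "body": {
  "increments": [
    {"xyz": [0,0,-35],"roll": 0,"grip": 80},
    {"xyz": [0,0,-35],"roll": 0,"grip": 80},
    {"xyz": [0,0,-35],"roll": 0,"grip": 80},
    {"xyz": [0,0,-35],"roll": 0,"grip": 80},
    {"xyz": [0,0,-35],"roll": 0,"grip": 80}
  ]
}}

```text
time_s: 17.5
position: [0.528, 0.0176, 0.3084]
tcp_rot: [[-0.002, 1.0, 0.0], [1.0, 0.002, 0.0], [0.0, 0.0, -1.0]]
force: [0.6, -0.6, 0.5]
opening: 0.8
grasp_force: 0.0
```

Call:
{"method": "move_arm", "body": {
  "increments": [
    {"xyz": [0,-35,0],"roll": 0,"grip": 80},
    {"xyz": [0,-35,0],"roll": 0,"grip": 80},
    {"xyz": [0,-35,0],"roll": 0,"grip": 80},
    {"xyz": [0,0,0],"roll": 0,"grip": 80},
    {"xyz": [0,0,0],"roll": 0,"grip": 80}
  ]
}}

```text
time_s: 17.92
position: [0.4215, 0.0177, 0.3067]
tcp_rot: [[-0.002, 1.0, -0.0], [1.0, 0.002, 0.0], [0.0, -0.0, -1.0]]
force: [-0.5, -0.1, 0.7]
opening: 0.8
grasp_force: 0.0
```

Run:
```python
from h import *
p,d=bot.capture("scene"); a=cv2.resize(p[150:240,190:360,::-1],None,fx=4.5,fy=4.5,interpolation=cv2.INTER_CUBIC)
cv2.imwrite("pics/g3.png",a)
s=bot.read_state(); print(s["position"],s["force"],s["time_s"])
```

```text
[0.42348529 0.01726121 0.30698918] [ 1.49823389 -0.54803532 -0.5071156 ] 17.9667
```

View pics/g3.png

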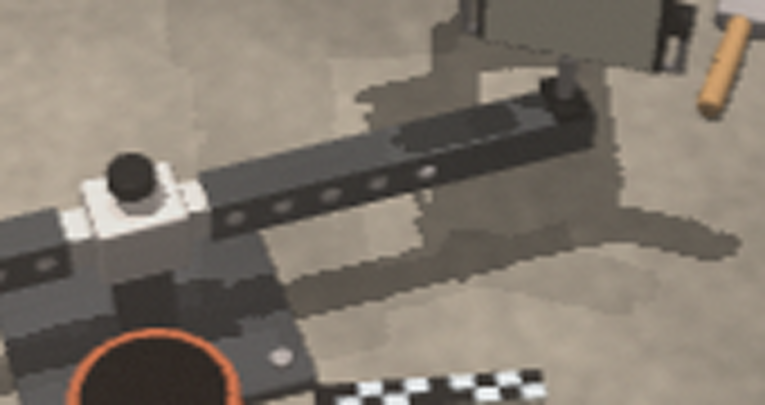

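The picture shows the bright button (428,172) in the outermost of the five holes, matching the right arm. The robot is clear and nothing else has moved.

```bash
python3 -c "
from rig import bot
print(bot.hand_in())"
```

```text
the job is handed in; nothing more can be done
None
```

I slid the left sleeve inwards two holes, about 64 mm, to match the right arm. Both buttons felt out when I checked them with the gripper, the sleeve is let go with the arm clear, and the job is handed in (no verdict was returned).

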